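# Take a mincer plate out of its clamp and hold it slanted over the dish

## Robot

A 6-joint arm with a two-finger parallel gripper is mounted at the origin on a cart in front of the work surface, level with it; the furniture and walls round the work are solid. World frame = base frame: x ahead of the robot, y to its left, z up, the work surface at z = 0. Lengths are in mm, angles in rad, forces in N, time in s.
With the tool pointing down it reaches from about 325 to 875 mm from the base axis. Payload 4.4 kg.
Tool frame: the origin (TCP) lies on the centre line of the jaws, within the pads' length; the fingertips stand 11 mm ahead of it and the grasp point (between the pads) lies 8 mm behind it; z points along the fingers, y is the line along which they close (so a half turn about z gives the same grasp; the last joint's range is limited). The gripper opens to 85 mm and grips with 20 to 120 N. Pads are 22 mm wide; open, the fingers measure 114 mm over their backs; the gripper's body (76 mm by 85 mm) begins 54 mm behind the grasp point. The pads swing forward as they close: fully open they stand 13 mm farther back than shut.
Start: joints at [-0.15, 0.207, 1.542, -0, 1.393, -0.15], TCP at [575.002, -0.012, 242.282] pointing down, gripper open.
Joint ranges: [-2.73, 2.73], [-0.86, 2.22], [0.23, 2.46], [-1.11, 4.25], [0.08, 2.63], [-2.82, 2.82]. Speed limits (rad/s): [2.79, 2.79, 3.14, 3.14, 3.14, 3.14].

## Interface

Orientations are given as a unit quaternion [x, y, z, w].
In Python, from rig import manip gives the robot as it stands.
- The arm moves only by the shell command python3 -m pendant 'ROWS' [OPENING] [FORCE]. ROWS is JSON, a list of rows, each a list of 2 entries, a list of its own where there are three numbers: the shift along the tool's x, y, z normalised to -1 to 1, where 1 is 40 cm, then the turn, a rotation vector about the tool's x, y, z normalised to -1 to 1, where 1 is 30 degrees. In form: [[[tx, ty, tz], [ax, ay, az]], ...]. A call has exactly 10 rows; each row shifts and turns the commanded pose from where the row before left it, along the tool's axes as they then stand; what a row does not reach is not made up. A row lasts 1/12 s, in which the tool goes at most 41.7 mm and 7.16 degrees, less where a joint would pass 70% of its speed; a pose out of reach is approached as far as the arm can. A call with a number of a shift or a turn outside -1 to 1 is refused whole. A call with a gripper value outside its range is refused whole. OPENING is the closure, from 0 (fully open) to 1 (shut), set as the call begins (- or left out, the last holds). The fingers move at their own pace and stop on an object; FORCE is the grip in N (left out, the last holds). Time passes only in rows, so rows that do not move let the fingers close, or fill a call up. It gives the time, the measured TCP pose, the force, the opening and the grip force at its end, in the units of the state.
- manip.get_state(): the state, without advancing time (a new reading comes with each control period).
- manip.camera(name): name is "scene" or "side" or "wrist"; returns a dict with "color" (480x640x3 uint8, red, green, blue), "vertical_fov" (degrees; the focal length in pixels is half the picture's height over the tangent of half this angle, whatever the lens; pixels are square), "cx", "cy" (the principal point, pixels), "R" (3x3) and "t" (3): a world point X has camera coordinates R X + t; the wrist camera has in their place "T_tool_cam" (4x4, takes a point from camera to tool coordinates, whose origin is the TCP and whose axes are the flange's). Camera axes: x right, y down, z forward; pixel columns grow to the right and rows downward; lengths in mm; the calibration is good to about 2 mm. A picture is of the moment at which its call begins: read the wrist's pose just before it. There is no depth.
- manip.sign_off(): hands the job in; it is judged then, once.
The state is a dict: "time_s": time; "joint_pos": joint angles; "joint_vel": joint speeds; "joint_efforts": joint torques, N m; "eef_pos": TCP position; "ee_rot": TCP orientation; "contact_force": force on the tool from outside, world axes, zero at the start; "ft_torque": the same for the moment, N m; "opening": finger opening in mm; "gripper_force": force on a finger pad.
Only numpy, scipy, OpenCV 4.12 (cv2) and the standard library are available. Lean on these libraries where they do the work, as an engineer would, in place of code of your own. Each camera call takes 0.05 s, during which the arm holds its last target. There are 200 camera calls.

## Task

The steel mincer plate has been scrubbed in the wooden clamp: slide the clamp's jaw fully open by its red tab, then draw the plate up out of its slot. Hold it over the middle of the white dish, about 20 cm above the worktop and tipped to a slant halfway between standing and lying flat (about 45 degrees), so that its holes can be checked against the white. Finish while still holding it there, leave the jaw open, and do not shift the dish or the other things on the worktop.

Things in the scene. Friction and masses are not known exactly. Their poses are not given: they have to be found in the camera images.
- clamp: wooden clamp fixed to the worktop, base 230 x 96 x 16 mm. Origin: centre of its underside; +x is the way the jaw slides open, z up. The plate's slot lies across the board at x = -75 mm, 11 mm wide; the fixed jaw behind it (-x side) and the end cheeks (y = 31 to 38 mm, both sides) reach 46 mm above the worktop, the low lip on its +x side 36 mm.
- slot (a point): centre of the slot's floor, 16 mm above the worktop; axes as the clamp's
- jaw (a joint): sliding jaw: 0 = shut, 0.08 m = fully open, growing along the clamp's +x; stays where left (friction about 2.5 N). Its wall is 44 mm wide, 18 mm thick, its top 89 mm above the worktop; a lip on it (26 mm wide, underside 79 mm above the worktop) overhangs the plate by 12 mm past the slot's middle when shut, so the plate cannot be lifted until the jaw is back.
- jaw_tab (a point): middle of the top of the jaw's red upright finger tab, 87 mm above the worktop; moves with the jaw. The tab is 14 mm thick along the clamp's x, 36 mm along its y, and stands 49 mm up from the carriage (whose top is 38 mm above the worktop). Between tab and jaw wall there is 53 mm.
- plate: round steel mincer plate with many small holes, 60 mm diameter, 8 to 9 mm thick, about 50 g. Origin: centre of one flat face; z is the disc's axis, towards the other face. At the start it stands on its rim in the slot, axis z level and along the clamp's x; its top is 76 mm above the worktop. Standing loosely, it may lean up to 10 degrees.
- dish: white round bowl, 170 mm across the rim, 45 mm high, loose, 0.45 kg. Origin: centre of its underside; z up.
- enamel_mug: cream enamel mug with a green rim, 160 mm high, origin under its centre; leave alone
- salt_shaker: white salt shaker with a metal cap, 42 mm across, 74 mm high, origin under its centre; leave alone
- coarse_plate: another mincer plate, with large holes, lying flat on the worktop, 60 mm across, 9 mm thick, origin under its centre; leave alone
- cutter: tin biscuit cutter ring, 63 mm across, 26 mm high, origin under its centre; leave alone

How it is judged:
By the outcome, as a careful person would: the job done as asked, in the order asked, and still so for the second after the job is handed in, while the arm keeps its last pose, push and grip.
It also fails if it takes over 48 s, if anything falls off the work surface, if the arm or the gripper's body presses on something with over 40 N, if the wrist force passes 120 N, or if a joint passes its speed limit or range.

## Working session

There is one attempt and no reset: what is moved stays moved. The work goes in short steps, Python scripts to look and compute and a shell command to move; the robot and the scene stay as the last step left them, time stands still between calls to the robot, and variables do not carry over. Pictures are saved under pics/ and viewed, at most 10 in all, crops included, and the job is handed in when it is done.

```bash
mkdir -p pics; ls
python3 - <<'E'
from rig import manip
import cv2,pickle
s=manip.get_state();print(s)
d={}
for n in ("scene","side","wrist"):
    c=manip.camera(n);d[n]=c;cv2.imwrite(f"pics/{n}0.png",c["color"][:,:,::-1])
    print(n,{k:v for k,v in c.items() if k!="color"})
d['s']=s
pickle.dump(d,open("d0.pkl","wb"))
E
```

```text
pics
{'time_s': 0.0, 'joint_pos': array([-1.50492434e-01,  2.07436432e-01,  1.54297878e+00,  3.88006584e-06,
        1.39348836e+00, -1.50494775e-01]), 'joint_vel': array([ 0.00206213,  0.00074387,  0.00028989, -0.00148034, -0.00146503,
        0.00213496]), 'joint_efforts': array([ 4.44781954e-04, -3.83034396e+01, -2.91594708e+01, -2.26178481e-04,
        1.06274080e-02,  5.83859855e-05]), 'eef_pos': array([5.74260875e+02, 1.06293884e-01, 2.41104628e+02]), 'ee_rot': array([ 7.07105725e-01,  7.07106894e-01, -6.83765930e-04, -9.31424544e-04]), 'contact_force': array([-0.89090785,  0.04026642, -0.56161682]), 'ft_torque': array([-0.06687511,  0.02391985, -0.0480488 ]), 'gripper_force': 0.0, 'opening': 85.43983636170988}
scene {'vertical_fov': 52.22360200751191, 'cx': 315.66344623956263, 'cy': 238.99097446040759, 'R': array([[-7.52406783e-01, -6.58698528e-01, -5.31709258e-04],
       [-3.87066943e-01,  4.42785000e-01, -8.08777241e-01],
       [ 5.32975811e-01, -6.08323675e-01, -5.88114862e-01]]), 't': array([406.7845923 , 321.02118784, 800.09032746])}
side {'vertical_fov': 47.679460662620016, 'cx': 318.2796806308692, 'cy': 236.5332940091675, 'R': array([[ 0.4608489 , -0.88740613, -0.01134247],
       [-0.42045711, -0.20706145, -0.88336933],
       [ 0.78155877,  0.41186881, -0.46854026]]), 't': array([-340.88826591,  287.50269566, 1055.90153462])}
wrist {'vertical_fov': 66.73480916922685, 'cx': 317.02199460663536, 'cy': 241.35989419669997, 'T_tool_cam': array([[ 3.38772789e-04, -9.66203838e-01, -2.57779029e-01,
         6.51491143e+01],
       [ 9.99999632e-01,  1.24242546e-04,  8.48513706e-04,
        -8.37799281e-01],
       [-7.87810077e-04, -2.57779222e-01,  9.66203525e-01,
        -1.31848036e+02],
       [ 0.00000000e+00,  0.00000000e+00,  0.00000000e+00,
         1.00000000e+00]])}
```

View pics/scene0.png

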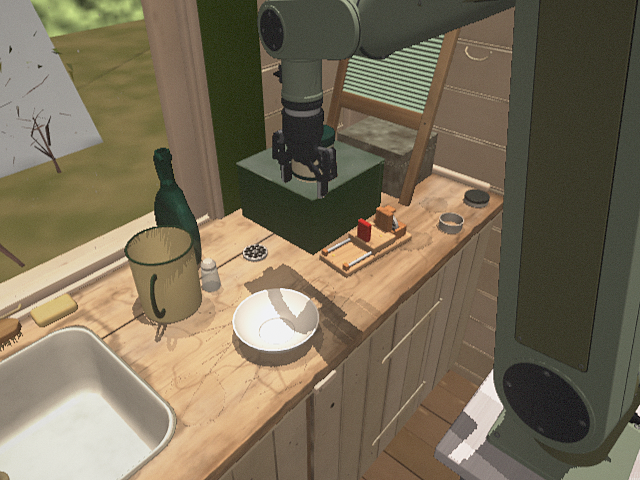

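View pics/side0.png

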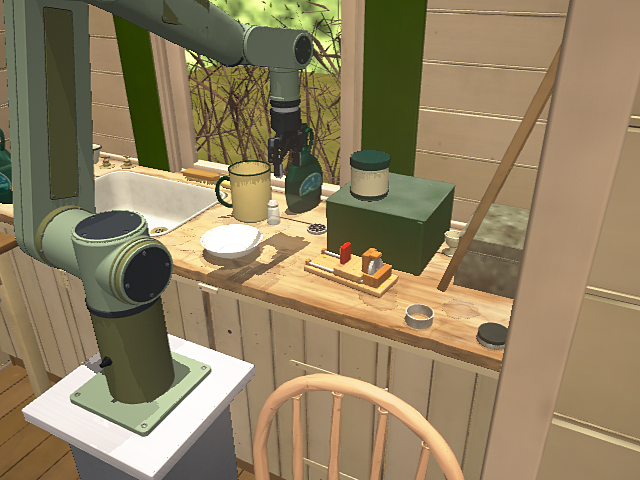

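View pics/wrist0.png

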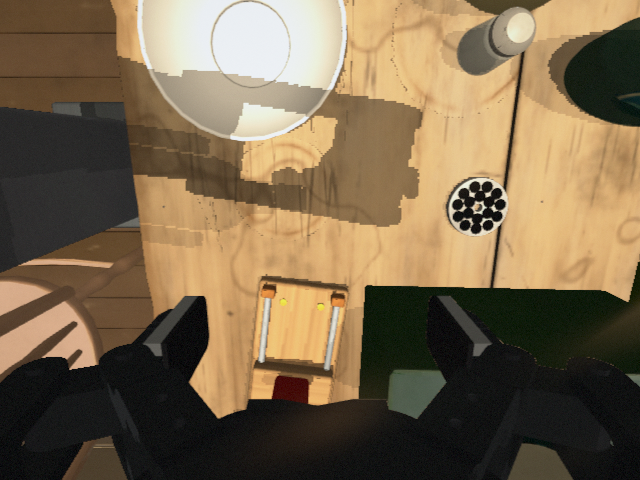

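The scene view shows the clamp near (365,240), the dish at (277,320), the coarse plate at (255,253), the shaker at (209,275), the cutter at (451,223), and a green box behind the clamp. The side view shows the clamp at (350,270), and the wrist view shows the clamp board at rows 277–400. I'll zoom in on the clamp.

Run:
```python
import cv2,pickle,numpy as np
d=pickle.load(open("d0.pkl","rb"))
a=d["scene"]["color"][195:280,312:418,::-1];b=d["side"]["color"][232:304,298:404,::-1]
f=lambda i:cv2.resize(i,None,fx=7.5,fy=7.5,interpolation=cv2.INTER_CUBIC)
A=f(a)[:300+0] if 0 else cv2.resize(a,(530,425),interpolation=cv2.INTER_CUBIC)
cv2.imwrite("pics/zs.png",cv2.resize(a,(742,595),interpolation=cv2.INTER_CUBIC))
cv2.imwrite("pics/zd.png",cv2.resize(b,(742,504),interpolation=cv2.INTER_CUBIC))
```

```text
(no output)
```

View pics/zs.png

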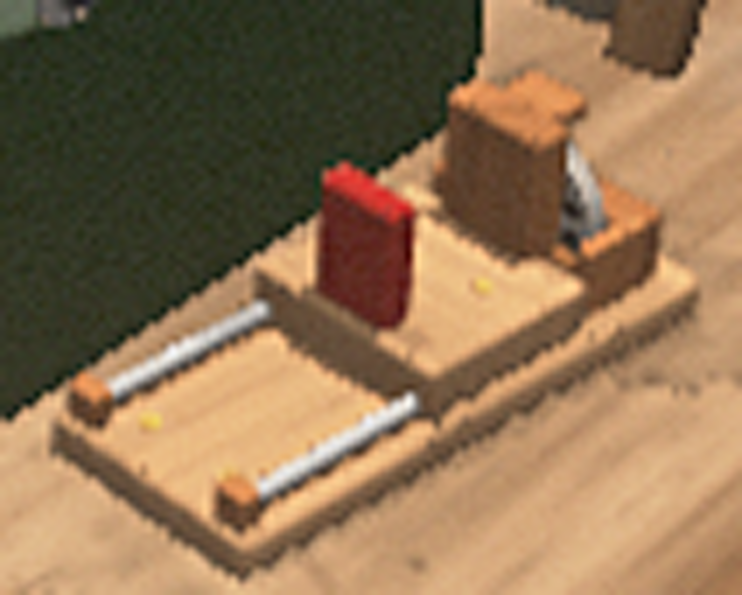

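View pics/zd.png

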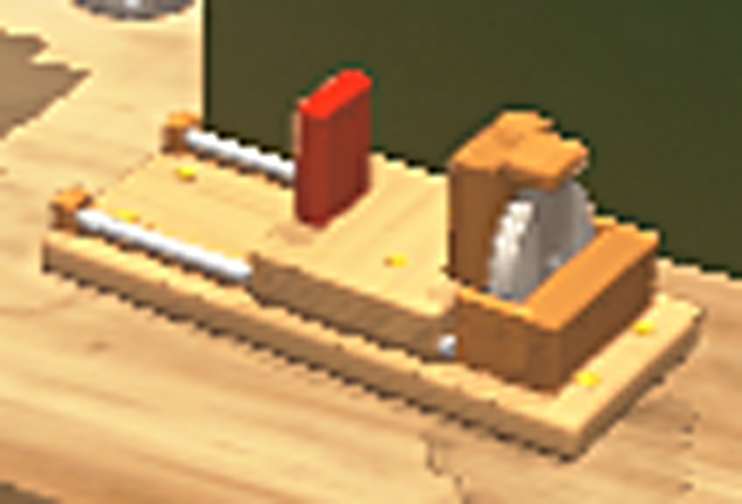

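The zooms give the board corners, the red tab's top centre (scene 368,194; side 335,95) and the plate in its slot under the lip. I'll fit the poses from these.

```bash
cat > h.py <<'E'
import numpy as np,pickle
from scipy.spatial.transform import Rotation as Ro
def ext(c,s=None):
    if 'R' in c: return np.array(c['R']),np.array(c['t'])
    T=np.array(c['T_tool_cam']);R=Ro.from_quat(s['ee_rot']).as_matrix()
    Rc=R@T[:3,:3];tc=R@T[:3,3]+s['eef_pos'];return Rc.T,-Rc.T@tc
def foc(c): return 240/np.tan(np.radians(c['vertical_fov'])/2)
def proj(c,X,s=None):
    R,t=ext(c,s);p=np.atleast_2d(X)@R.T+t
    return p[:,:2]/p[:,2:]*foc(c)+[c['cx'],c['cy']]
def ray(c,uv,z,s=None):
    R,t=ext(c,s);f=foc(c);d=R.T@np.array([(uv[0]-c['cx'])/f,(uv[1]-c['cy'])/f,1]);o=-R.T@t
    return o+d*(z-o[2])/d[2]
E
cat > m.py <<'E'
from h import *
from scipy.optimize import least_squares
d=pickle.load(open("d0.pkl","rb"));S,D,W,s=d['scene'],d['side'],d['wrist'],d['s']
sc=lambda u,v:(312+u/7-.4,195+v/7-.4); sd=lambda u,v:(298+u/7-.4,232+v/7-.4)
obs=[(S,None,(115,-48,16),sc(55,432)),(S,None,(115,48,16),sc(245,555)),(S,None,(-115,48,16),sc(697,283)),(S,None,(115,48,0),sc(240,577)),
(D,None,(115,48,16),sd(45,238)),(D,None,(-115,48,16),sd(575,435)),(D,None,(-115,-48,16),sd(703,313)),
(W,s,(115,48,16),(260,278)),(W,s,(115,-48,16),(348,286))]
tab=[(S,None,sc(368,194)),(D,None,sd(335,93))]
def w(p,X):
    c,sn=np.cos(p[2]),np.sin(p[2]);return np.array([p[0]+c*X[0]-sn*X[1],p[1]+sn*X[0]+c*X[1],X[2]])
def r(p):
    e=[proj(c,w(p,X),st)[0]-uv for c,st,X,uv in obs]+[proj(c,w(p,(p[3],0,87)),st)[0]-uv for c,st,uv in tab]
    return np.concatenate(e)
q=least_squares(r,[530,-130,1.57,0],loss='soft_l1');print(q.x,np.degrees(q.x[2]),q.fun.reshape(-1,2).round(1).tolist())
p=q.x
print('tab',w(p,(p[3],0,87)),'slot',w(p,(-75,0,16)))
rim=[(S,None,(233,322)),(S,None,(319,318)),(S,None,(275,290)),(W,s,(139,20)),(W,s,(347,20)),(W,s,(245,140)),(D,None,(201,238)),(D,None,(264,237))]
P=np.array([ray(c,uv,45,st)[:2] for c,st,uv in rim]);
g=least_squares(lambda x:np.hypot(*(P-x).T)-85,[480,200]);print('dish',g.x,g.fun.round(1),P.round().tolist())
print('basecirc',ray(W,(251,43),8,s))
print('coarse',ray(S,(255,253),9),ray(W,(477,207),9,s),'shaker',ray(W,(516,32),74,s),'cutter',ray(S,(451,218),26))
print('box corner base',ray(S,(317,250),0),ray(W,(366,290),0,s),'mugtop',ray(S,(160,248),160))
b=ray(S,(317,250),0)
for h in (80,120,150): print(h,proj(S,[b[0],b[1],h]),ray(S,(383,158),h),ray(S,(318,197),h))
E
python3 m.py
```

```text
[ 544.18355864 -190.16104682    1.44656175   11.26997266] 82.88188303740156 [[-1.8, -1.7], [-0.5, 0.2], [0.3, -0.3], [-0.1, 2.5], [-2.4, -1.1], [-0.6, -2.0], [-0.4, -2.3], [-2.9, 0.6], [0.3, 3.3], [0.1, -0.3], [-0.0, -1.1]]
tab [ 545.58008008 -178.97793403   87.        ] slot [ 534.88991515 -264.58300722   16.        ]
dish [512.5285305  150.56577116] [-2.5 -0.4 -5.3 -2.1  0.4 -3.2 -1.1  4.5] [[566.0, 214.0], [448.0, 96.0], [570.0, 95.0], [430.0, 161.0], [597.0, 161.0], [511.0, 69.0], [470.0, 223.0], [552.0, 70.0]]
basecirc [513.37177814 153.78627865   8.        ]
coarse [729.93075285   5.78014751   9.        ] [734.3945471    4.18602001   9.        ] shaker [719.65334269 145.07927268  74.        ] cutter [ 438.56042746 -417.3330557    26.        ]
box corner base [ 633.00063175 -110.48711919    0.        ] [626.99505888 -89.38798321   0.        ] mugtop [727.78947336 242.77168893 160.        ]
80 [[317.03632935 223.08012603]] [ 710.28003907 -492.65448508   80.        ] [ 709.23217535 -201.71879379   80.        ]
120 [[317.05562439 208.78259396]] [ 666.83667687 -424.68521528  120.        ] [ 665.85325782 -151.64235978  120.        ]
150 [[317.07062928 197.66404211]] [ 634.25415523 -373.70826294  150.        ] [ 633.31906968 -114.08503427  150.        ]
```

Poses come out roughly as: clamp yaw 83°, tab (546,-179), dish (512,152), and the box front at x≈633 with height 150. I'll move above the jaw gap and align the tool with the clamp.

```bash
python3 -m pendant '[[[-0.09,-0.014,0],[0,0,0]],[[-0.09,-0.014,0],[0,0,0]],[[-0.09,-0.014,0],[0,0,0]],[[-0.09,-0.014,0],[0,0,0]],[[-0.09,-0.014,0],[0,0,0]],[[-0.08,-0.013,0],[0,0,0]],[[0,0,0],[0,0,-0.23]],[[0,0,0],[0,0,-0.23]],[[0,0,0],[0,0,-0.23]],[[0,0,0],[0,0,-0.23]]]' && python3 -m pendant '[[[0,0,0],[0,0,-0.23]],[[0,0,0],[0,0,-0.23]],[[0,0,0],[0,0,-0.23]],[[0,0,0],[0,0,-0.23]],[[0,0,0],[0,0,-0.23]],[[0,0,0],[0,0,-0.23]],[[0,0,0],[0,0,-0.23]],[[0,0,0],[0,0,-0.23]],[[0,0,0],[0,0,0]],[[0,0,0],[0,0,0]]]'
python3 - <<'E'
from rig import manip
import cv2,pickle
s=manip.get_state();c=manip.camera("wrist")
print(s['eef_pos'],s['ee_rot'],s['joint_pos'])
pickle.dump((c,s),open("d1.pkl","wb"));cv2.imwrite("pics/w1.png",c["color"][:,:,::-1])
E
```

```text
time_s: 0.98
eef_pos: [541.3, -212.4, 241.7]
ee_rot: [0.516, 0.857, 0.0, -0.001]
contact_force: [-0.3, 0.4, 0.6]
opening: 84.8
gripper_force: 0.0
time_s: 1.82
eef_pos: [541.6, -211.9, 241.9]
ee_rot: [0.064, 0.998, 0.0, -0.0]
contact_force: [-0.6, 0.4, -0.1]
opening: 85.1
gripper_force: 0.0
[ 541.58053489 -211.88989828  241.88247216] [ 6.43275054e-02  9.97928763e-01  1.80517570e-04 -3.52409688e-04] [-5.21713100e-01  2.21181993e-01  1.52479537e+00  1.29042734e-05
  1.39640710e+00 -1.96376775e+00]
```

View pics/w1.png

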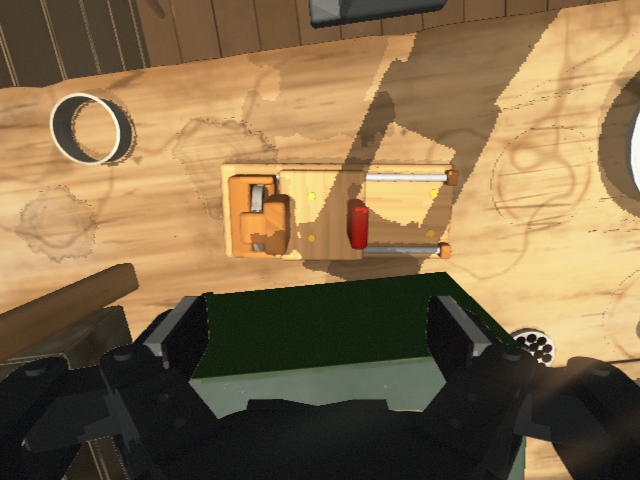

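The wrist view is aligned with the clamp. Board corners are about (223,164), (226,258) and (455,165), the red tab's top is about (361,227), and the plate shows in the slot at (258,190–250). I'll convert these.

Run:
```python
from h import *
c,s=pickle.load(open("d1.pkl","rb"))
import cv2
R=Ro.from_quat(s['ee_rot']).as_matrix()
def T(n,uv,z):
    X=ray(c,uv,z,s);print(n,X.round(1),'tool',(R.T@(X-s['eef_pos'])).round(1))
T('TL',(223,164),16);T('BL',(226,258),16);T('TR',(455,165),16)
T('cheektop',(253,177),46);T('fixedjaw left',(231,215),46)
T('lip left edge/jaw top left',(240,232),89);T('jaw top right',(288,225),89)
img=c['color'].astype(int);m=((img[...,0]>120)&(img[...,1]<70)&(img[...,2]<70)).astype('uint8')
ys,xs=np.nonzero(m);print(xs.min(),xs.max(),ys.min(),ys.max(),np.median(xs))
for z in (38,87):T('red L',(xs.min(),np.median(ys)),z);T('red R',(xs.max(),np.median(ys)),z)
T('tabtop y',(361,ys.min()),87);T('tabtop y',(361,ys.max()),87)
T('plate c',(258,199),72);T('plate c',(258,199),60);T('plate lo',(258,246),60)
```

```text
TL [ 483.2 -295.3   16. ] tool [ 47.  -90.3 225.9]
BL [ 576.7 -310.6   16. ] tool [-47.7 -93.5 225.8]
TR [512.7 -74.   16. ] tool [ 46.2 133.  226. ]
cheektop [ 497.1 -263.4   46. ] tool [ 37.3 -56.8 195.9]
fixedjaw left [ 528.4 -289.2   46. ] tool [  3.  -78.4 195.9]
lip left edge/jaw top left [ 536.1 -273.5   89. ] tool [ -2.5 -61.8 152.9]
jaw top right [ 535.3 -234.4   89. ] tool [  3.2 -23.1 152.9]
353 368 206 248 360.0
red L [ 555.7 -179.3   38. ] tool [-10.   34.1 203.9]
red R [ 557.6 -165.2   38. ] tool [-10.   48.2 203.9]
red L [ 544.1 -182.9   87. ] tool [  1.1  29.1 154.9]
red R [ 545.7 -170.9   87. ] tool [  1.1  41.2 154.9]
tabtop y [ 527.9 -174.8   87. ] tool [ 18.2  35.  154.9]
tabtop y [ 562.5 -178.2   87. ] tool [-16.5  36.1 154.9]
plate c [ 513.8 -257.6   72. ] tool [ 21.6 -49.  169.9]
plate c [ 515.3 -259.8   60. ] tool [ 19.8 -50.9 181.9]
plate lo [ 556.9 -266.9   60. ] tool [-22.4 -52.7 181.8]
```

```bash
python3 -m pendant '[[[0,0,0.02],[0,0,0]],[[0,0.005,0.02],[0,0,0]],[[0,0,0.02],[0,0,0]],[[0,0,0.02],[0,0,0]],[[0,0,0.02],[0,0,0]],[[0,0,0.02],[0,0,0]],[[0,0,0.02],[0,0,0]],[[0,0,0.02],[0,0,0]],[[0,0,0.02],[0,0,0]],[[0,0,0.02],[0,0,0]]]' 1 20 && python3 -m pendant '[[[0,0,0.025],[0,0,0]],[[0,0,0.025],[0,0,0]],[[0,0,0.025],[0,0,0]],[[0,0,0.025],[0,0,0]],[[0,0,0.025],[0,0,0]],[[0,0,0.025],[0,0,0]],[[0,0,0.025],[0,0,0]],[[0,0,0.025],[0,0,0]],[[0,0,0.025],[0,0,0]],[[0,0,0.02],[0,0,0]]]'
```

```text
time_s: 2.7
eef_pos: [542.0, -210.0, 161.5]
ee_rot: [0.063, 0.998, 0.0, -0.0]
contact_force: [0.4, -1.1, 0.0]
opening: -0.1
gripper_force: 0.0
time_s: 3.53
eef_pos: [541.7, -209.9, 62.9]
ee_rot: [0.063, 0.998, 0.0, -0.0]
contact_force: [0.5, -0.4, 0.1]
opening: -0.1
gripper_force: 0.0
```

```bash
python3 -m pendant '[[[0,0.01,0],[0,0,0]],[[0,0.015,0],[0,0,0]],[[0,0.02,0],[0,0,0]],[[0,0.025,0],[0,0,0]],[[0,0.025,0],[0,0,0]],[[0,0.025,0],[0,0,0]],[[0,0.025,0],[0,0,0]],[[0,0.025,0],[0,0,0]],[[0,0.02,0],[0,0,0]],[[0,0.01,0],[0,0,0]]]' && python3 -m pendant '[[[0,0.005,0],[0,0,0]],[[0,0.004,0],[0,0,0]],[[0,0.003,0],[0,0,0]],[[0,0.003,0],[0,0,0]],[[0,0.002,0],[0,0,0]],[[0,0.002,0],[0,0,0]],[[0,0.002,0],[0,0,0]],[[0,0,0],[0,0,0]],[[0,0,0],[0,0,0]],[[0,0,0],[0,0,0]]]'
```

```text
time_s: 4.37
eef_pos: [552.9, -129.3, 64.8]
ee_rot: [0.062, 0.998, -0.0, 0.001]
contact_force: [1.1, -3.3, 0.2]
opening: -0.1
gripper_force: 1.3
time_s: 5.2
eef_pos: [553.1, -123.5, 64.4]
ee_rot: [0.063, 0.998, -0.001, 0.0]
contact_force: [0.9, -5.2, 2.3]
opening: 0.1
gripper_force: 2.7
```

```bash
python3 -m pendant '[[[0,0.002,0],[0,0,0]],[[0,0.002,0],[0,0,0]],[[0,0.002,0],[0,0,0]],[[0,0.002,0],[0,0,0]],[[0,0.002,0],[0,0,0]],[[0,0,0],[0,0,0]],[[0,0,0],[0,0,0]],[[0,0,0],[0,0,0]],[[0,0,0],[0,0,0]],[[0,0,0],[0,0,0]]]'
```

```text
time_s: 6.03
eef_pos: [553.2, -123.3, 64.6]
ee_rot: [0.063, 0.998, -0.004, -0.0]
contact_force: [-2.6, -16.7, 0.6]
opening: -0.1
gripper_force: 8.2
```

The jaw is at its stop: the force rose to 17 N with no motion. I'll back off, rise and go over the slot to look at the plate.

```bash
python3 -m pendant '[[[0,-0.015,0],[0,0,0]],[[0,-0.02,0],[0,0,0]],[[0,0,-0.03],[0,0,0]],[[0,0,-0.05],[0,0,0]],[[0,0,-0.07],[0,0,0]],[[0,0,-0.07],[0,0,0]],[[0,0,-0.07],[0,0,0]],[[0,0,-0.06],[0,0,0]],[[0,-0.04,0],[0,0,0]],[[0,-0.06,0],[0,0,0]]]' && python3 -m pendant '[[[0,-0.07,0],[0,0,0]],[[0,-0.07,0],[0,0,0]],[[0,-0.06,0],[0,0,0]],[[0,-0.036,0],[0,0,0]],[[0,0,0],[0,0,0]],[[0,0,0],[0,0,0]],[[0,0,0],[0,0,0]],[[0,0,0],[0,0,0]],[[0,0,0],[0,0,0]],[[0,0,0],[0,0,0]]]' 0.5
python3 - <<'E'
from rig import manip
import cv2,pickle
s=manip.get_state();c=manip.camera("wrist")
print(s['eef_pos'],s['ee_rot'],s['opening'])
pickle.dump((c,s),open("d2.pkl","wb"));cv2.imwrite("pics/w2.png",c["color"][:,:,::-1])
E
```

```text
time_s: 6.87
eef_pos: [548.3, -170.1, 207.7]
ee_rot: [0.061, 0.998, 0.0, 0.002]
contact_force: [-0.1, -0.5, -0.5]
opening: 0.2
gripper_force: 0.0
time_s: 7.7
eef_pos: [535.2, -264.5, 204.3]
ee_rot: [0.062, 0.998, 0.0, -0.0]
contact_force: [-0.8, 0.2, -1.2]
opening: 42.9
gripper_force: 0.0
[ 535.24906516 -264.47311891  204.29383205] [ 6.20447863e-02  9.98073351e-01  1.58703208e-04 -6.94832113e-05] 42.92311519786828
```

View pics/w2.png

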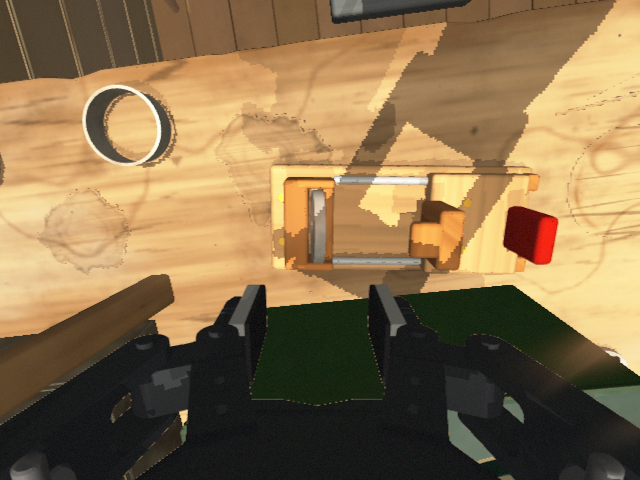

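The jaw is open and the plate stands in the slot at u≈310–327, rows 190–264. I'll zoom in to judge its lean.

Run:
```python
from h import *
import cv2
c,s=pickle.load(open("d2.pkl","rb"))
cv2.imwrite("pics/z2.png",cv2.resize(c['color'][160:280,265:345,::-1],None,fx=5,fy=5,interpolation=cv2.INTER_CUBIC))
R=Ro.from_quat(s['ee_rot']).as_matrix()
for n,uv,z in (('plateL',(310,225),74),('plateR',(327,225),74),('fixedjawR',(307,225),46),('fixedL',(286,225),46),('cheek T',(310,178),46),('cheek B',(310,268),46),('BL',(273,166),16),('BL',(277,268),16)):
    X=ray(c,uv,z,s);print(n,X.round(1),(R.T@(X-s['eef_pos'])).round(1))
```

```text
plateL [ 526.5 -268.5   74. ] [  8.2  -5.1 130.3]
plateR [ 528.  -256.1   74. ] [  8.2   7.4 130.3]
fixedjawR [ 532.2 -272.2   46. ] [  2.   -8.1 158.3]
fixedL [ 530.1 -289.2   46. ] [  2.  -25.2 158.3]
cheek T [ 495.  -264.9   46. ] [ 39.9  -5.5 158.3]
cheek B [ 569.2 -274.5   46. ] [-35.   -5.8 158.3]
BL [ 483.5 -296.1   16. ] [ 47.4 -37.9 188.3]
BL [ 575.7 -306.8   16. ] [-45.4 -37.  188.3]
```

View pics/z2.png

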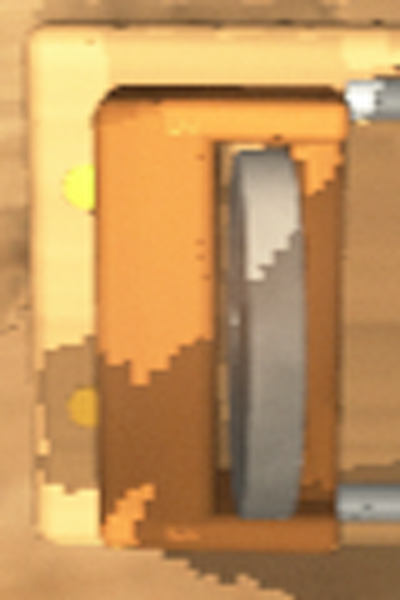

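The plate leans a few degrees away from the fixed jaw, with its rim centre near tool y=+2 and the slot centre near -2.5. I'll grasp at y≈-1.5, so the plate is brought upright inside the slot.

```bash
python3 -m pendant '[[[0.004,-0.004,0.04],[0,0,0]],[[0,0,0.06],[0,0,0]],[[0,0,0.06],[0,0,0]],[[0,0,0.05],[0,0,0]],[[0,0,0.04],[0,0,0]],[[0,0,0.035],[0,0,0]],[[0,0,0.03],[0,0,0]],[[0,0,0.025],[0,0,0]],[[0,0,0.015],[0,0,0]],[[0,0,0],[0,0,0]]]' && python3 -m pendant '[[[0,0,0],[0,0,0]],[[0,0,0],[0,0,0]],[[0,0,0],[0,0,0]],[[0,0,0],[0,0,0]],[[0,0,0],[0,0,0]],[[0,0,0],[0,0,0]],[[0,0,0],[0,0,0]],[[0,0,0],[0,0,0]],[[0,0,0],[0,0,0]],[[0,0,0],[0,0,0]]]' 1 40
```

```text
time_s: 8.58
eef_pos: [532.5, -266.3, 60.8]
ee_rot: [0.063, 0.998, 0.001, -0.001]
contact_force: [-0.7, 0.1, -0.6]
opening: 42.5
gripper_force: 0.0
time_s: 9.42
eef_pos: [534.0, -267.4, 63.2]
ee_rot: [0.063, 0.998, -0.0, 0.001]
contact_force: [0.2, -0.3, 5.4]
opening: 7.6
gripper_force: 44.3
```

```bash
python3 -m pendant '[[[0,0,-0.006],[0,0,0]],[[0,0,-0.01],[0,0,0]],[[0,0,-0.015],[0,0,0]],[[0,0,-0.02],[0,0,0]],[[0,0,-0.025],[0,0,0]],[[0,0,-0.03],[0,0,0]],[[0,0,-0.04],[0,0,0]],[[0,0,-0.05],[0,0,0]],[[0,0,-0.06],[0,0,0]],[[0,0,-0.06],[0,0,0]]]' && python3 -m pendant '[[[0,0,-0.06],[0,0,0]],[[0,0,-0.05],[0,0,0]],[[0,0,-0.04],[0,0,0]],[[0,0,-0.02],[0,0,0]],[[0,0,0],[0,0,0.2]],[[0,0,0],[0,0,0.23]],[[0,0,0],[0,0,0.23]],[[0,0,0],[0,0,0.23]],[[0,0,0],[0,0,0.23]],[[0,0,0],[0,0,0.23]]]' && python3 -c "
from rig import manip
print(manip.get_state())"
```

```text
time_s: 10.25
eef_pos: [533.1, -266.8, 190.6]
ee_rot: [0.063, 0.998, -0.0, 0.0]
contact_force: [-0.7, 0.4, 0.0]
opening: 7.8
gripper_force: 43.5
time_s: 11.08
eef_pos: [532.9, -266.8, 256.7]
ee_rot: [0.407, 0.913, 0.0, -0.0]
contact_force: [0.3, 0.6, -0.3]
opening: 7.4
gripper_force: 43.4
{'time_s': 11.0833, 'joint_pos': array([-6.09264942e-01,  2.40325660e-01,  1.47054529e+00, -2.41989238e-05,
        1.43140019e+00, -1.34154444e+00]), 'joint_vel': array([ 1.49046953e-03,  8.06372714e-04, -1.24734760e-03,  7.21691635e-04,
        1.94043658e-03,  1.43051563e+00]), 'joint_efforts': array([ 1.28948377e-03, -4.05314791e+01, -2.98830754e+01, -5.37502037e-04,
        3.27385940e-03, -1.18961703e+00]), 'eef_pos': array([ 532.88721504, -266.75797258,  256.69260172]), 'ee_rot': array([ 4.07081645e-01,  9.13391712e-01,  5.23051665e-05, -3.35399651e-04]), 'contact_force': array([ 0.32443495,  0.5879796 , -0.34997737]), 'ft_torque': array([-0.00104787,  0.05139444,  0.07078526]), 'gripper_force': 43.37071415036917, 'opening': 7.42389069258632}
```

```bash
python3 -m pendant '[[[0,0,0],[0,0,-0.2]],[[0,0,0],[0,0,-0.2]],[[0,0,0],[0,0,-0.2]],[[0.024,0.036,0],[0,0,0]],[[0.048,0.072,0],[0,0,0]],[[0.048,0.072,0],[0,0,0]],[[0.048,0.072,0],[0,0,0]],[[0.048,0.072,0],[0,0,0]],[[0.048,0.072,0],[0,0,0]],[[0.048,0.072,0],[0,0,0]]]' && python3 -m pendant '[[[0.048,0.072,0],[0,0,0]],[[0.048,0.072,0],[0,0,0]],[[0.048,0.072,0],[0,0,0]],[[0.048,0.072,0],[0,0,0]],[[0.036,0.054,0],[0,0,0]],[[0.024,0.036,0],[0,0,0]],[[0,0,0],[-0.1,0,0]],[[0,0,0],[-0.2,0,0]],[[0,0,0],[-0.2,0,0]],[[0,0,0],[-0.2,0,0]]]' && python3 -c "
from rig import manip
print(manip.get_state()['joint_pos'])"
```

```text
time_s: 11.92
eef_pos: [516.5, -40.1, 256.8]
ee_rot: [0.257, 0.966, 0.0, -0.0]
contact_force: [0.6, 0.4, -0.3]
opening: 7.6
gripper_force: 43.4
time_s: 12.75
eef_pos: [504.5, 140.2, 257.6]
ee_rot: [0.252, 0.95, 0.179, 0.048]
contact_force: [-0.4, -0.7, -1.7]
opening: 7.4
gripper_force: 43.4
[-0.09437499 -0.05753678  1.83616443  0.35950578  1.22477831 -1.24708144]
```

```bash
python3 -m pendant '[[[0,0,0],[-0.2,0,0]],[[0,0,0],[-0.2,0,0]],[[0,0,0],[-0.2,0,0]],[[0,0,0],[-0.2,0,0]],[[0,0,0],[0,0,0]],[[0,0,0],[0,0,0]],[[0,0,0],[0,0,0]],[[0,0,0],[0,0,0]],[[0,0,0],[0,0,0]],[[0,0,0],[0,0,0]]]'
python3 - <<'E'
from rig import manip
import cv2,pickle
from h import *
s=manip.get_state();R=Ro.from_quat(s['ee_rot']).as_matrix();print(s['joint_pos'],R.round(3).tolist(),'slant',np.degrees(np.arccos(abs(R[2,1]))))
d={}
for n in("scene","side","wrist"): d[n]=manip.camera(n)
d['s']=s;pickle.dump(d,open("d3.pkl","wb"))
v=np.array([512.5,152,200])-16.5*R[:,2]-s['eef_pos'];print(v,(R.T@v/400).round(3))
a=d['scene']['color'][150:390,180:480,::-1];b=d['side']['color'][100:340,150:450,::-1]
cv2.imwrite("pics/f3.png",np.vstack([cv2.resize(np.hstack([a,b]),(800,320)),cv2.resize(d['wrist']['color'][:,:,::-1],(373,280)).repeat(1,0)[:,:].copy() if 0 else cv2.copyMakeBorder(cv2.resize(d['wrist']['color'][:,:,::-1],(373,280)),0,0,0,427,cv2.BORDER_CONSTANT)]))
E
```

```text
time_s: 13.58
eef_pos: [505.3, 139.4, 257.5]
ee_rot: [0.236, 0.893, 0.37, 0.098]
contact_force: [0.2, -0.1, -0.3]
opening: 7.6
gripper_force: 43.4
[-0.3359711  -0.09544658  2.02243333  0.84393748  1.19537397 -1.70919469] [[-0.869, 0.348, 0.35], [0.494, 0.615, 0.614], [-0.001, 0.707, -0.707]] slant 45.01546235404252
[  1.37531819   2.43523894 -45.82615441] [ 0.    -0.076  0.086]
```

View pics/f3.png

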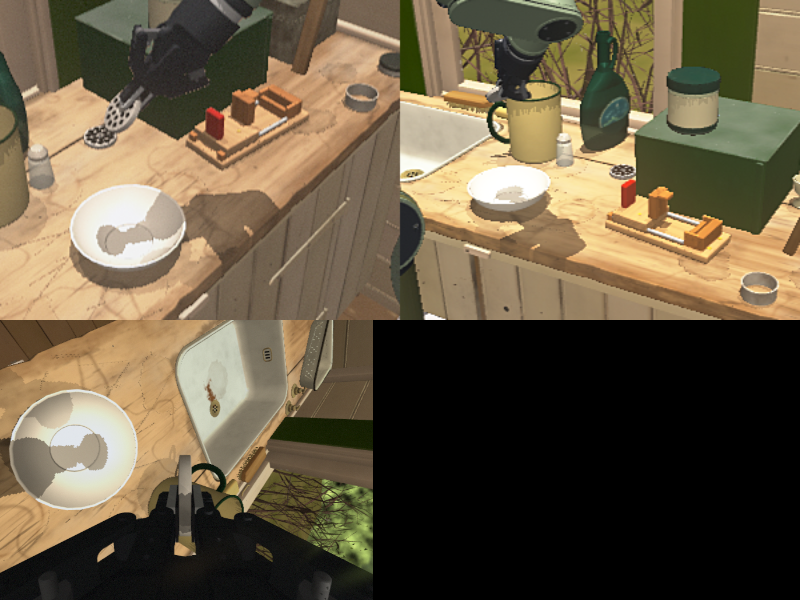

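The plate is held and tilted 45°, and seen at scene pixel ≈(273,234). The jaw is open, and nothing else has moved. I'll check the plate centre and the dish position numerically.

Run:
```python
from h import *
import cv2
from scipy.optimize import least_squares
d=pickle.load(open("d3.pkl","rb"));s=d['s'];R=Ro.from_quat(s['ee_rot']).as_matrix()
X=s['eef_pos']+16.5*R[:,2];print('est',X,proj(d['scene'],X),'range at z',ray(d['scene'],(273,234),X[2]))
# dish rim ellipse in scene/side by white mask hull
d0=pickle.load(open("d0.pkl","rb"))
for nm,D in (('d0',d0),('d3',d)):
  for n,box in (('scene',(220,280,335,370)),('side',(190,215,275,275))):
    img=D[n]['color'];x0,y0,x1,y1=box;hsv=cv2.cvtColor(img,cv2.COLOR_RGB2HSV)[y0:y1,x0:x1]
    m=((hsv[...,1]<45)&(hsv[...,2]>110)).astype('uint8');nn,l,st,_=cv2.connectedComponentsWithStats(m);k=1+st[1:,4].argmax()
    ys,xs=np.nonzero(l==k)
    # upper half hull points => rim back edge; leftmost/rightmost
    pts=[(u+x0,ys[xs==u].min()+y0) for u in range(xs.min()+2,xs.max()-1,3)]
    P=np.array([ray(D[n],p,45)[:2] for p in pts])
    g=least_squares(lambda q:np.hypot(*(P-q).T)-85,[512,152],loss='soft_l1');print(nm,n,g.x.round(1),np.abs(g.fun).mean().round(1),len(pts))
```

```text
est [511.12468181 149.56476106 245.82615441] [[270.9445339  233.48470551]] range at z [507.39811181 148.32468939 245.82615441]
d0 scene [512.1 151. ] 1.4 28
d0 side [507.3 147.5] 1.1 19
d3 scene [512.8 151.2] 1.1 28
d3 side [507.3 147.5] 1.0 20
```

The dish centre is about (511,150) and the plate centre projects as expected, so only a 46 mm straight descent remains.

```bash
python3 -m pendant '[[[0,-0.011,0.011],[0,0,0]],[[0,-0.02,0.02],[0,0,0]],[[0,-0.02,0.02],[0,0,0]],[[0,-0.02,0.02],[0,0,0]],[[0,-0.01,0.01],[0,0,0]],[[0,0,0],[0,0,0]],[[0,0,0],[0,0,0]],[[0,0,0],[0,0,0]],[[0,0,0],[0,0,0]],[[0,0,0],[0,0,0]]]'
python3 - <<'E'
from rig import manip
from h import *
s=manip.get_state();R=Ro.from_quat(s['ee_rot']).as_matrix();print(s['eef_pos']+16.5*R[:,2],np.degrees(np.arccos(abs(R[2,1]))),np.abs(s['joint_vel']).max())
import cv2
c=manip.camera("scene");print(proj(c,s['eef_pos']+16.5*R[:,2]))
cv2.imwrite("pics/f4.png",cv2.resize(c['color'][170:370,200:420,::-1],(660,600)))
E
```

```text
time_s: 14.57
eef_pos: [505.4, 138.6, 211.5]
ee_rot: [0.237, 0.893, 0.37, 0.099]
contact_force: [0.1, -0.1, -0.9]
opening: 7.7
gripper_force: 43.4
[511.19445023 148.7507666  199.87042364] 44.9788310651094 0.0024390257142581978
[[272.6579144  254.49219949]]
```

View pics/f4.png

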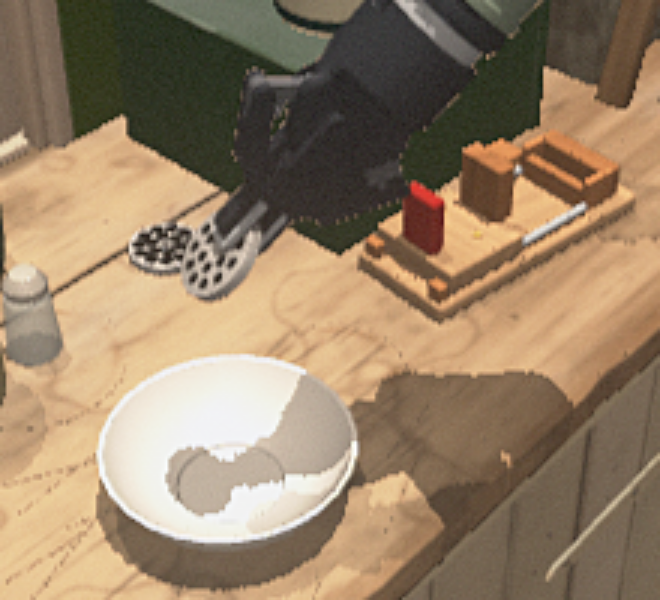

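The plate is gripped at crop (220,255), matching the projected centre. It is at 45° and z=200 over the dish, with the jaw against its stop and everything else undisturbed.

```bash
python3 -c "
from rig import manip
print(manip.sign_off())"
```

```text
the job is handed in; nothing more can be done
None
```

The job is handed in at about 15 s of the 48 s allowed: jaw fully open, plate held at 45° with its centre about 200 mm above the worktop over the middle of the dish, and nothing else seen to have moved.

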